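# Pop open the yellow incubator hatch

### The job

Open the benchtop incubator whose hatch has the yellow pad: with a fingertip, gently press the yellow pad down once until the push-push latch lets go, draw the finger away so that the hatch pops up, then keep clear and see that it stays fully open for two seconds. Do not push the hatch back down once it has popped. Leave the blue-pad hatch shut, and leave the dishes, bottle and other things where they are: nothing is to be picked up or moved.

Things in the scene. Friction and masses are not known exactly. Their poses are not given: they have to be found in the camera images.
- incubator_yellow: The white benchtop incubator whose hatch has a yellow pad, a fixed box 190 (x) x 240 (y) x 85 mm high; origin at the centre of its underside, +z up, -x towards its front. The hatch lies in its top, 35 mm to -y of the middle; the strip of top to its +y side is a solid deck, 85 mm high, on which a culture dish stands.
- pad_yellow: Centre of the top of the yellow press pad, a raised strip 26 mm (x) by 70 mm (y) on the front edge of its grey hatch (hatch 122 x 134 mm, 12 mm thick). Shut, the face is level, 100 mm above the table; x, y, z axes as the incubator's. It moves with the hatch; hinge axis along y, 108 mm to +x, 13 mm below the face.
- hatch_yellow (a joint): Hinge angle, rad: 0 shut and latched (start), -0.07 pad pressed to its stop (7.5 mm down), 0.95 fully open. Push-push latch: press the pad down to its stop (about 3 N until there, stop firm) and let go: a damped spring swings the hatch up in about a second, following the leaving finger, and it stays open. A press under 3 mm leaves it latched; pushing an open hatch fully down relatches it.
- incubator_blue: The white benchtop incubator whose hatch has a blue pad, a fixed box 190 (x) x 240 (y) x 85 mm high; origin at the centre of its underside, +z up, -x towards its front. The hatch lies in its top, 35 mm to -y of the middle; the strip of top to its +y side is a solid deck, 85 mm high, on which a culture dish stands.
- pad_blue: Centre of the top of the blue press pad, a raised strip 26 mm (x) by 70 mm (y) on the front edge of its grey hatch (hatch 122 x 134 mm, 12 mm thick). Shut, the face is level, 100 mm above the table; x, y, z axes as the incubator's. It moves with the hatch; hinge axis along y, 108 mm to +x, 13 mm below the face.
- hatch_blue (a joint): Hinge angle, rad: 0 shut and latched (start), -0.07 pad pressed to its stop (7.5 mm down), 0.95 fully open. Push-push latch: press the pad down to its stop (about 3 N until there, stop firm) and let go: a damped spring swings the hatch up in about a second, following the leaving finger, and it stays open. A press under 3 mm leaves it latched; pushing an open hatch fully down relatches it.
- dish_a_center (a point): Bystander, loose: glass-clear round culture dish with lid, 55 mm across, 14 mm high, standing on the side deck of the yellow-pad incubator. The point is its centre, 7 mm above its underside.
- dish_b_center (a point): Bystander, loose: glass-clear round culture dish with lid, 55 mm across, 14 mm high, standing on the side deck of the blue-pad incubator. The point is its centre, 7 mm above its underside.
- well_plate_center (a point): Bystander, loose: clear square four-well dish, 66 x 66 x 12 mm, pink wells. The point is its centre, 6 mm above its underside.
- medium_bottle_center (a point): Bystander, loose: glass bottle with a blue cap, 54 mm across, 105 mm high, upright. The point is its centre, 52.5 mm above its underside.
- tip_box_center (a point): Bystander, loose: blue box with clear lid, 120 x 85 x 80 mm. The point is its centre, 40 mm above its underside.
- slide_box_center (a point): Bystander, loose: orange slide box, 100 x 36 x 30 mm. The point is its centre, 15 mm above its underside.
- tweezers_center (a point): Bystander, loose: steel tweezers lying flat, 140 mm long, 10 mm high. The point is its centre, 5 mm above its underside.
- pipette_center (a point): Bystander, loose: white hand pipette lying flat, 280 mm long, 20 mm high. The point is its centre, 10 mm above its underside.

How it is judged:
By the outcome, as a careful person would: the job done as asked, in the order asked, and still so for the second after the job is handed in, with the robot touching nothing.
It also fails if it takes over 35 s, if anything falls off the work surface, if the arm or the gripper's body presses on something with over 40 N, if the wrist force passes 120 N, or if a joint passes its speed limit or range.

### The arm

A 6-joint arm with a two-finger parallel gripper is mounted at the origin on the work surface. World frame = base frame: x ahead of the robot, y to its left, z up, the work surface at z = 0. Lengths are in mm, angles in rad, forces in N, time in s.
With the tool pointing down it reaches from about 350 to 975 mm from the base axis. Payload 7.1 kg.
Tool frame: the origin (TCP) lies at the very end of the fingers, on their centre line; the grasp point (between the pads) lies 19 mm behind it; z points along the fingers, y is the direction in which the jaws open and shut (so a half turn about z gives the same grasp; the last joint's range is limited). The gripper opens to 88 mm and grips with 3 to 60 N. Pads are 20 mm wide; open, the fingers measure 115 mm over their backs; the gripper's body (75 mm by 178 mm) begins 61 mm behind the grasp point.
Start: joints at [-1.254, 0.423, 1.63, -0, 1.089, -0.019], TCP at [205.97, -590.069, 222.675] pointing down, gripper open.
Joint ranges: [-3, 3], [-0.9, 2.11], [0.09, 2.58], [-1.31, 4.45], [0.11, 2.69], [-2.54, 2.54]. Speed limits (rad/s): [2.39, 2.39, 3.01, 3.14, 3.14, 3.14].

### API

Orientations are given as a rotation vector (axis times angle).
In Python, from workcell import ctrl, imaging gives the robot as it stands. The module is installed in compiled form; this text tells all that it offers.
- The arm moves only by the shell command python3 -m pendant 'ROWS'. ROWS is JSON, a list of rows, each an object with "turn": the turn, a rotation vector about the world's x, y, z in rad, a list of three; "dp": the shift along the world's x, y, z in m, a list of three; "claw": the finger opening in m, from 0 to 0.0878. A call has 1 to 8 rows; each row is the pose to reach, as a shift and turn from the pose commanded when the call began; what a row does not reach only later rows make up. A row lasts 1/10 s, in which the tool goes at most 50 mm and 8.59 degrees, less where a joint would pass 70% of its speed; a pose out of reach is approached as far as the arm can. A call with a gripper value outside its range is refused whole. The fingers move at their own pace and stop on an object; the grip force is fixed at half the most. Time passes only in rows, so rows that repeat a pose let the fingers close. It gives the time, the measured TCP pose, the force and the opening at its end, in the units of the state.
- ctrl.get_obs(): the state, without advancing time (a new reading comes with each control period).
- imaging.get_image(name): name is "scene" or "top" or "wrist"; returns a dict with "pixels" (480x640x3 uint8, blue, green, red), "fov_y" (degrees; the focal length in pixels is half the picture's height over the tangent of half this angle, whatever the lens; pixels are square), "cx", "cy" (the principal point, pixels), "xyz" and "rotation" of the camera in the world. Camera axes: x right, y up, looking along -z (the intrinsics and any distortion apply to the point x, -y, -z); pixel columns grow to the right and rows downward; lengths in mm; the calibration is good to about 2 mm. A picture is of the moment at which its call begins. There is no depth.
- ctrl.close_job(): hands the job in, once; it reports no verdict.
The state is a dict: "t": time; "qpos": joint angles; "qvel": joint speeds; "joint_torque": joint torques, N m; "ee_pos": TCP position; "orientation": TCP orientation; "ft_force": force on the tool from outside, world axes, zero at the start; "moment": the same for the moment, N m; "width": finger opening in mm.
Only numpy, scipy, OpenCV 4.12 (cv2) and the standard library are available. Lean on these libraries where they do the work, as an engineer would, in place of code of your own. Each camera call takes 0.05 s, during which the arm holds its last target.

## Working session

There is one attempt and no reset: what is moved stays moved. The work goes in short steps, Python scripts to look and compute and a shell command to move; the robot and the scene stay as the last step left them, time stands still between calls to the robot, and variables do not carry over. Pictures are saved under pics/ and viewed, and the job is handed in when it is done.

```bash
mkdir -p pics; python3 - <<'E'
from workcell import ctrl, imaging
import cv2
for n in ["scene","top","wrist"]:
    im=imaging.get_image(n); cv2.imwrite(f"pics/{n}0.png",im["pixels"])
    print(n,{k:v for k,v in im.items() if k!="pixels"})
print(ctrl.get_obs())
E
```

```text
scene {'fov_y': 57.12780132628761, 'cx': 315.24306645516816, 'cy': 236.3469726339818, 'xyz': array([956.62322646, 611.71005871, 953.07204527]), 'rotation': array([0.2734266 , 0.89447216, 2.4625746 ])}
top {'fov_y': 44.519091004212875, 'cx': 325.05824600502535, 'cy': 244.80108661864068, 'xyz': array([ 212.5000549 ,   -4.94112353, 1788.61276395]), 'rotation': array([ 0.15810254, -0.14674364, -1.5748703 ])}
wrist {'fov_y': 67.3389405317743, 'cx': 317.6009155257067, 'cy': 243.42722813798363, 'xyz': array([ 278.8494585 , -565.76653464,  383.88644215]), 'rotation': array([-0.24479873,  0.17617716, -1.22647533])}
{'t': 0.15, 'qpos': array([-1.25397905e+00,  4.23701081e-01,  1.63043147e+00, -5.64428062e-06,
        1.08862883e+00, -1.89898114e-02]), 'qvel': array([-0.00170233, -0.00199814, -0.00208435,  0.00146032, -0.00111984,
       -0.00030105]), 'joint_torque': array([ 3.43854038e-05, -5.44982851e+01, -2.73918754e+01,  6.44370331e-02,
        2.04330019e-02, -6.85648138e-05]), 'ee_pos': array([ 205.86128238, -589.70029471,  222.09054396]), 'orientation': array([-3.09627381e+00, -5.24820621e-01,  2.80036094e-04]), 'ft_force': array([-0.88256237, -0.01462746,  0.13544161]), 'moment': array([ 0.02031346, -0.04124429, -0.03192131]), 'width': 88.06461991944549}
```

View pics/scene0.png

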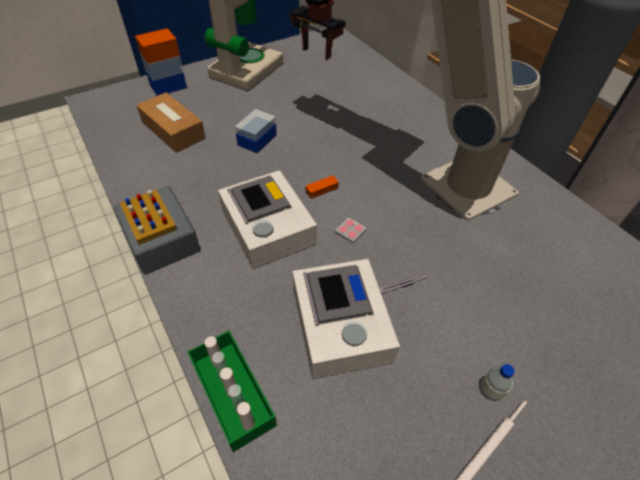

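View pics/top0.png

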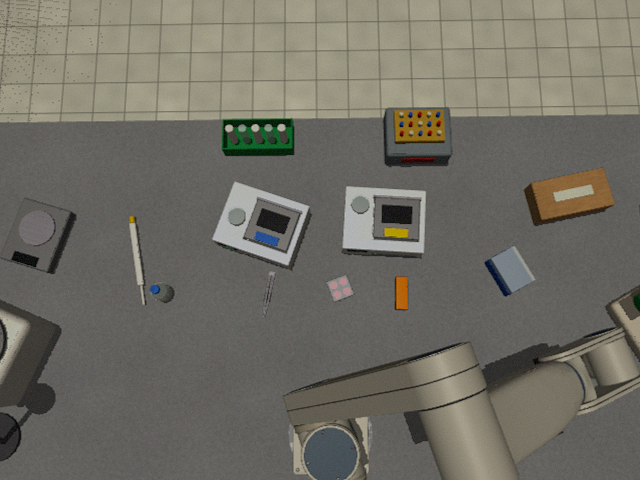

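View pics/wrist0.png

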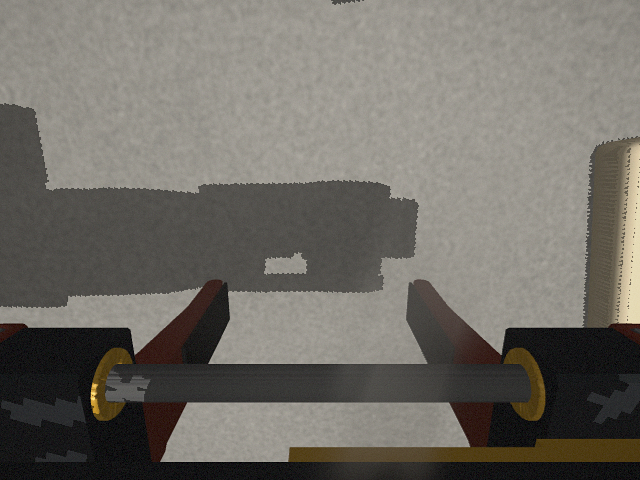

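The scene view shows the yellow pad near (275,190) and the blue pad near (358,288). In the top view they are near (396,233) and (267,240). The wrist view shows only bench. Next I'll measure the pads in both views.

```bash
cat > h.py <<'E'
import numpy as np, cv2
from scipy.spatial.transform import Rotation as R
def ray(im,u,v):
    f=240/np.tan(np.radians(im["fov_y"])/2)
    d=np.array([(u-im["cx"])/f,-(v-im["cy"])/f,-1.])
    return np.array(im["xyz"]),R.from_rotvec(im["rotation"]).apply(d)
def plane(im,u,v,z):
    o,d=ray(im,u,v); return o+d*(z-o[2])/d[2]
def blob(im,lo,hi,roi=None):
    hsv=cv2.cvtColor(im["pixels"],cv2.COLOR_BGR2HSV); m=cv2.inRange(hsv,np.array(lo),np.array(hi))
    if roi:
        k=np.zeros_like(m);x0,y0,x1,y1=roi;k[y0:y1,x0:x1]=255;m&=k
    c,_=cv2.findContours(m,cv2.RETR_EXTERNAL,cv2.CHAIN_APPROX_NONE)
    return max(c,key=cv2.contourArea)
def tri(a,b):
    (o1,d1),(o2,d2)=a,b
    A=np.stack([d1,-d2],1); s=np.linalg.lstsq(A,o2-o1,rcond=None)[0]
    p,q=o1+s[0]*d1,o2+s[1]*d2; return (p+q)/2,np.linalg.norm(p-q)
E
python3 - <<'E'
from h import *
from workcell import imaging
S=imaging.get_image("scene");T=imaging.get_image("top")
rs=[]
for n,I,roi in(("scene",S,(255,170,300,210)),("top",T,(370,210,430,250))):
    c=blob(I,(20,120,80),(35,255,255),roi); r=cv2.minAreaRect(c); b=cv2.boxPoints(r)
    M=cv2.moments(c);u,v=M['m10']/M['m00'],M['m01']/M['m00']
    print(n,cv2.contourArea(c),u,v,plane(I,u,v,100).round(1)); rs.append(ray(I,u,v))
    P=np.array([plane(I,*p,100) for p in b]);print(P.round(0).tolist(),[np.linalg.norm(P[i]-P[(i+1)%4]).round(1) for i in range(4)])
print(tri(*rs))
for p in [(345,186),(426,189),(423,256)]: print(plane(T,*p,85).round(1))
for I,(u,v) in((T,(402,293)),(T,(360,204)),(T,(340,288))):print(plane(I,u,v,20).round(0))
E
python3 - <<'E'
import cv2
a=cv2.imread('pics/top0.png')[170:270,320:450]
b=cv2.imread('pics/scene0.png')[160:270,210:330]
cv2.imwrite('pics/c.png',cv2.resize(a,None,fx=6,fy=6,interpolation=0)[:600])
cv2.imwrite('pics/d.png',cv2.resize(b,None,fx=5,fy=5,interpolation=0))
E
```

```text
scene 167.5 274.06666666666666 190.12139303482587 [ 580.3 -197.8  100. ]
[[592.0, -233.0, 100.0], [562.0, -241.0, 100.0], [569.0, -163.0, 100.0], [597.0, -157.0, 100.0]] [np.float64(30.7), np.float64(78.0), np.float64(29.3), np.float64(76.8)]
top 176.0 395.5662878787878 232.13352272727272 [ 580.  -202.1  100. ]
[[569.0, -167.0, 100.0], [596.0, -169.0, 100.0], [591.0, -238.0, 100.0], [565.0, -235.0, 100.0]] [np.float64(26.2), np.float64(68.9), np.float64(26.2), np.float64(68.7)]
(array([ 579.68792211, -201.70912048,   96.9199928 ]), np.float64(2.361541215325205))
[727.4 -55.9  85. ]
[ 715.3 -299.7   85. ]
[ 510.5 -282.3   85. ]
[ 409. -225.   20.]
[ 688. -104.   20.]
[426. -38.  20.]
```

View pics/c.png

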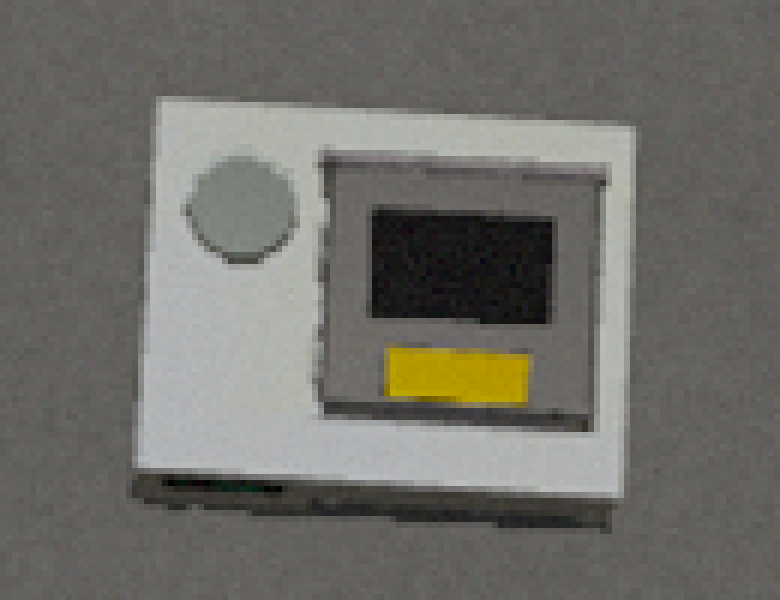

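Both views put the pad at (580, -201, 100), with triangulated z 97 and size 26x69 mm as specified, yaw about -0.06. I'll close the fingers, align the tool (turn -0.4 about z), and approach at height.

```bash
python3 -m pendant '[{"dp":[0.03,0.03,0],"turn":[0,0,-0.1],"claw":0},{"dp":[0.06,0.06,0],"turn":[0,0,-0.2],"claw":0},{"dp":[0.09,0.09,0],"turn":[0,0,-0.3],"claw":0},{"dp":[0.12,0.12,0],"turn":[0,0,-0.4],"claw":0},{"dp":[0.15,0.15,0],"turn":[0,0,-0.4],"claw":0},{"dp":[0.18,0.18,0],"turn":[0,0,-0.4],"claw":0},{"dp":[0.21,0.21,0],"turn":[0,0,-0.4],"claw":0},{"dp":[0.24,0.24,0],"turn":[0,0,-0.4],"claw":0}]'
```

```text
t: 1.05
ee_pos: [447.0, -348.7, 222.8]
orientation: [3.14, -0.101, 0.0]
ft_force: [-0.1, -0.3, -0.3]
width: 27.0
```

```bash
python3 -m pendant '[{"dp":[0.03,0.034,0],"turn":[0,0,0],"claw":0},{"dp":[0.06,0.068,0],"turn":[0,0,0],"claw":0},{"dp":[0.09,0.1,0],"turn":[0,0,0],"claw":0},{"dp":[0.115,0.13,-0.02],"turn":[0,0,0],"claw":0},{"dp":[0.132,0.149,-0.05],"turn":[0,0,0],"claw":0},{"dp":[0.132,0.149,-0.08],"turn":[0,0,0],"claw":0},{"dp":[0.132,0.149,-0.08],"turn":[0,0,0],"claw":0},{"dp":[0.132,0.149,-0.08],"turn":[0,0,0],"claw":0}]'
python3 - <<'E'
from h import *
from workcell import imaging,ctrl
o=ctrl.get_obs();print(o["ee_pos"],o["ft_force"],o["width"])
S=imaging.get_image("scene");W=imaging.get_image("wrist")
cv2.imwrite("pics/s1.png",cv2.resize(S["pixels"][100:280,180:420],None,fx=3,fy=3));cv2.imwrite("pics/w1.png",W["pixels"])
E
```

```text
t: 1.85
ee_pos: [577.6, -201.1, 142.6]
orientation: [-3.14, 0.101, 0.002]
ft_force: [-0.0, 0.4, 1.6]
width: 1.0
[ 577.61699735 -201.1248472   142.6173665 ] [-0.02212412  0.38374742  1.64173415] 1.0233550735081849
```

View pics/s1.png

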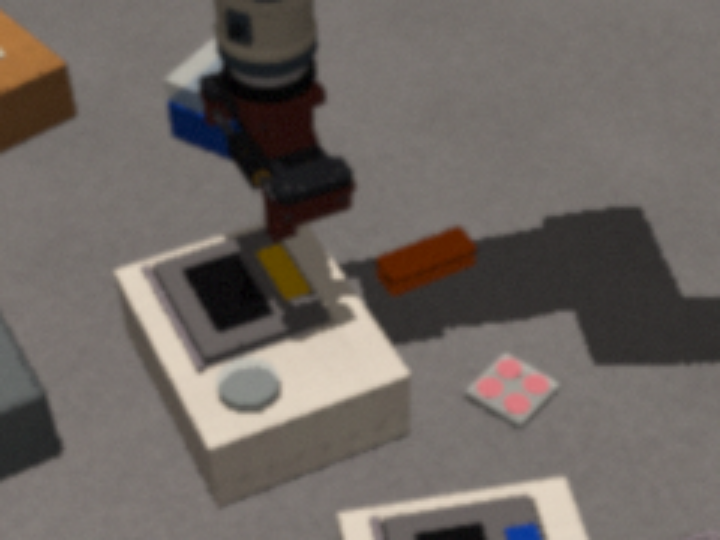

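View pics/w1.png

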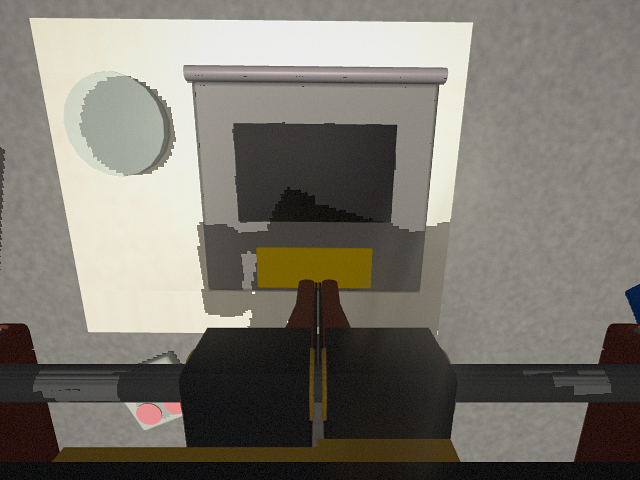

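The fingertips at (320,285) in the wrist view sit over the pad, which is centred at (314,268). I'll check the pad's position with this closer view before pressing.

```bash
python3 - <<'E'
from h import *
from workcell import imaging,ctrl
W=imaging.get_image("wrist")
for p in [(257,248),(372,248),(257,289),(372,289)]: print(plane(W,*p,100).round(1))
E
python3 -m pendant '[{"dp":[0,0,-0.015],"turn":[0,0,0],"claw":0},{"dp":[0,0,-0.03],"turn":[0,0,0],"claw":0},{"dp":[0,0,-0.037],"turn":[0,0,0],"claw":0},{"dp":[0,0,-0.037],"turn":[0,0,0],"claw":0}]'
```

```text
[ 595.5 -167.7  100. ]
[ 591.  -236.4  100. ]
[ 569.1 -164.8  100. ]
[ 564.5 -235.8  100. ]
t: 2.4
ee_pos: [576.7, -200.7, 103.7]
orientation: [-3.139, 0.101, 0.005]
ft_force: [-1.1, 0.1, 0.2]
width: 0.2
```

The wrist view puts the pad centre at (580, -201), which agrees. The tip is about 4 mm above the face. Now I'll press slowly.

```bash
python3 -m pendant '[{"dp":[0,0,-0.002],"turn":[0,0,0],"claw":0},{"dp":[0,0,-0.004],"turn":[0,0,0],"claw":0},{"dp":[0,0,-0.006],"turn":[0,0,0],"claw":0},{"dp":[0,0,-0.008],"turn":[0,0,0],"claw":0},{"dp":[0,0,-0.009],"turn":[0,0,0],"claw":0},{"dp":[0,0,-0.009],"turn":[0,0,0],"claw":0}]'
```

```text
t: 3.0
ee_pos: [577.9, -201.1, 96.7]
orientation: [3.14, -0.101, -0.0]
ft_force: [-1.1, -0.8, 1.7]
width: 0.3
```

```bash
python3 -m pendant '[{"dp":[0,0,-0.001],"turn":[0,0,0],"claw":0},{"dp":[0,0,-0.002],"turn":[0,0,0],"claw":0},{"dp":[0,0,-0.003],"turn":[0,0,0],"claw":0},{"dp":[0,0,-0.003],"turn":[0,0,0],"claw":0}]'
```

```text
t: 3.4
ee_pos: [577.8, -201.1, 93.5]
orientation: [-3.14, 0.101, 0.001]
ft_force: [-2.1, -0.4, 2.4]
width: 0.6
```

```bash
python3 -m pendant '[{"dp":[0,0,-0.001],"turn":[0,0,0],"claw":0},{"dp":[0,0,-0.002],"turn":[0,0,0],"claw":0},{"dp":[0,0,-0.002],"turn":[0,0,0],"claw":0}]'
```

```text
t: 3.7
ee_pos: [577.8, -201.1, 92.9]
orientation: [3.14, -0.101, -0.0]
ft_force: [-6.8, 0.3, 14.9]
width: 0.6
```

Firm stop reached: 15 N at z 92.9. Now drawing away, up and then towards the front.

```bash
python3 -m pendant '[{"dp":[0,0,0.03],"turn":[0,0,0],"claw":0},{"dp":[-0.01,0,0.07],"turn":[0,0,0],"claw":0},{"dp":[-0.035,0.01,0.11],"turn":[0,0,0],"claw":0},{"dp":[-0.07,0.02,0.14],"turn":[0,0,0],"claw":0},{"dp":[-0.1,0.03,0.17],"turn":[0,0,0],"claw":0},{"dp":[-0.13,0.04,0.19],"turn":[0,0,0],"claw":0},{"dp":[-0.15,0.04,0.2],"turn":[0,0,0],"claw":0},{"dp":[-0.15,0.04,0.2],"turn":[0,0,0],"claw":0}]'
python3 - <<'E'
from h import *
from workcell import imaging,ctrl
S=imaging.get_image("scene")
cv2.imwrite("pics/s2.png",cv2.resize(S["pixels"][100:280,180:420],None,fx=3,fy=3))
E
```

```text
t: 4.5
ee_pos: [427.1, -160.9, 293.3]
orientation: [3.139, -0.101, 0.005]
ft_force: [0.7, -0.8, 0.5]
width: 0.4
```

View pics/s2.png

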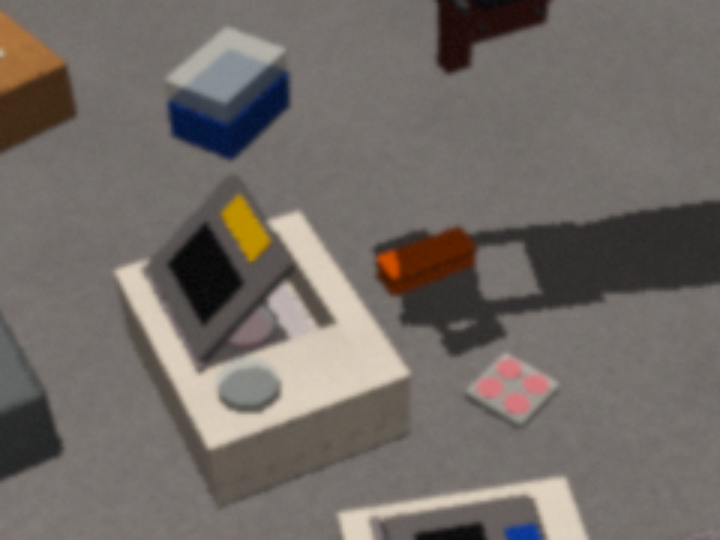

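The yellow hatch has popped up, with its pad now near (262,176) in the full image, and the tool is clear. I'll hold still for over 2 s with the hatch fully open.

```bash
python3 -m pendant '[{"dp":[0,0,0],"turn":[0,0,0],"claw":0},{"dp":[0,0,0],"turn":[0,0,0],"claw":0},{"dp":[0,0,0],"turn":[0,0,0],"claw":0},{"dp":[0,0,0],"turn":[0,0,0],"claw":0},{"dp":[0,0,0],"turn":[0,0,0],"claw":0},{"dp":[0,0,0],"turn":[0,0,0],"claw":0},{"dp":[0,0,0],"turn":[0,0,0],"claw":0},{"dp":[0,0,0],"turn":[0,0,0],"claw":0}]'
cat > m.py <<'E'
from h import *
from workcell import imaging,ctrl
import sys
rs=[]
for n,roi in (("scene",(225,130,320,225)),("top",(350,180,440,260))):
    I=imaging.get_image(n);c=blob(I,(20,120,60),(35,255,255),roi);M=cv2.moments(c)
    u,v=M['m10']/M['m00'],M['m01']/M['m00'];print(n,round(u,1),round(v,1));rs.append(ray(I,u,v))
    cv2.imwrite(f"pics/{n}_{sys.argv[1]}.png",I["pixels"])
p,g=tri(*rs);print(p.round(1),g.round(1),ctrl.get_obs()["t"])
E
python3 m.py a
python3 -m pendant '[{"dp":[0,0,0],"turn":[0,0,0],"claw":0},{"dp":[0,0,0],"turn":[0,0,0],"claw":0},{"dp":[0,0,0],"turn":[0,0,0],"claw":0},{"dp":[0,0,0],"turn":[0,0,0],"claw":0},{"dp":[0,0,0],"turn":[0,0,0],"claw":0},{"dp":[0,0,0],"turn":[0,0,0],"claw":0},{"dp":[0,0,0],"turn":[0,0,0],"claw":0},{"dp":[0,0,0],"turn":[0,0,0],"claw":0}]'
python3 -m pendant '[{"dp":[0,0,0],"turn":[0,0,0],"claw":0},{"dp":[0,0,0],"turn":[0,0,0],"claw":0},{"dp":[0,0,0],"turn":[0,0,0],"claw":0},{"dp":[0,0,0],"turn":[0,0,0],"claw":0},{"dp":[0,0,0],"turn":[0,0,0],"claw":0},{"dp":[0,0,0],"turn":[0,0,0],"claw":0},{"dp":[0,0,0],"turn":[0,0,0],"claw":0},{"dp":[0,0,0],"turn":[0,0,0],"claw":0}]'
python3 -m pendant '[{"dp":[0,0,0],"turn":[0,0,0],"claw":0},{"dp":[0,0,0],"turn":[0,0,0],"claw":0},{"dp":[0,0,0],"turn":[0,0,0],"claw":0},{"dp":[0,0,0],"turn":[0,0,0],"claw":0},{"dp":[0,0,0],"turn":[0,0,0],"claw":0},{"dp":[0,0,0],"turn":[0,0,0],"claw":0},{"dp":[0,0,0],"turn":[0,0,0],"claw":0},{"dp":[0,0,0],"turn":[0,0,0],"claw":0}]'
python3 m.py b
```

```text
t: 5.35
ee_pos: [428.0, -161.1, 291.7]
orientation: [3.14, -0.101, 0.0]
ft_force: [0.2, 0.5, 1.0]
width: 0.1
scene 253.1 173.4
top 399.8 207.2
[ 633.8 -206.4  179.3] 2.3 5.45
t: 6.25
ee_pos: [428.0, -161.1, 291.7]
orientation: [3.14, -0.101, 0.0]
ft_force: [0.5, -0.3, -0.7]
width: 0.7
t: 7.05
ee_pos: [428.0, -161.1, 291.7]
orientation: [3.14, -0.101, 0.0]
ft_force: [0.1, -0.0, 0.4]
width: 0.2
t: 7.85
ee_pos: [428.0, -161.1, 291.7]
orientation: [3.14, -0.101, 0.0]
ft_force: [0.2, 0.4, -0.2]
width: 0.5
scene 253.0 173.4
top 399.7 207.2
[ 634.  -206.2  179.5] 2.0 7.95
```

View pics/scene_b.png

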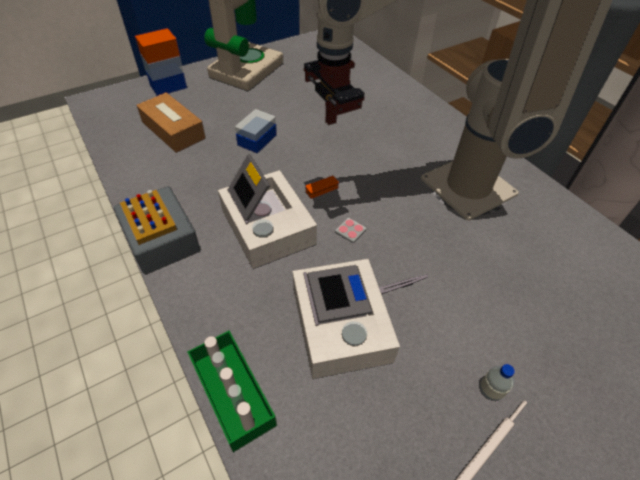

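View pics/top_b.png

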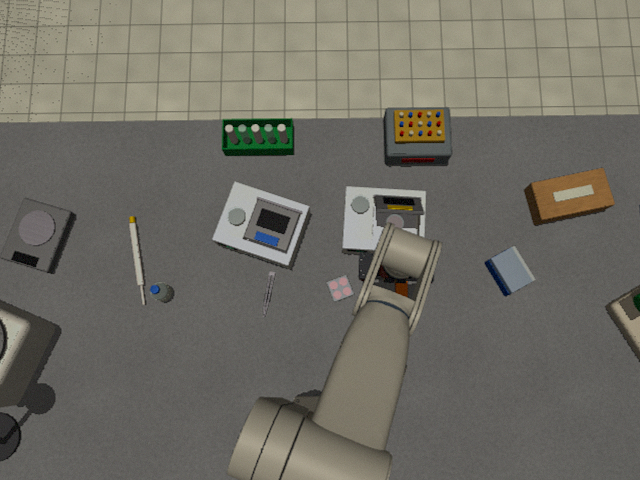

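Fully open (0.95 rad) predicts the pad at about x 636, z 182. It measures (634, -206, 179.5), and the same triangulation read 3 mm low on the shut pad. The reading did not change over 2.5 s, the blue hatch is shut and everything else is in place.

```bash
python3 -c "
from workcell import ctrl
print(ctrl.close_job())"
```

```text
the job is handed in; nothing more can be done
None
```

The yellow-pad hatch is fully open and the job is handed in, at about 8 s on the robot's clock.

- **Press:** I pressed the yellow pad once with closed fingertips, about 7 mm down to its stop. The highest force reported was about 15 N. I then drew the finger up and to the front, and the hatch popped up.
- **Hatch open:** The raised pad measured about (634, -206, 179.5) mm, close to the x 636, z 182 expected at 0.95 rad. It had not moved when measured again 2.5 s later, with the tool clear throughout.
- **Everything else:** In the last pictures the blue hatch is shut and the dishes, bottle and other things look unmoved. The arm partly hides the slide box in the top view, but in the scene view it is where it was.
- **Disagreement:** The two camera views disagreed by 2–3 mm, about the stated calibration error. No check failed.

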